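Set the seasoning jars on the coasters of their lid colours

ROBOT

A 6-joint arm with a two-finger parallel gripper is mounted at the origin on a cart in front of the work surface, level with it; the furniture and walls round the work are solid. World frame = base frame: x ahead of the robot, y to its left, z up, the work surface at z = 0. Lengths are in mm, angles in rad, forces in N, time in s.
With the tool pointing down it reaches from about 350 to 875 mm from the base axis. Payload 4.2 kg.
Tool frame: the origin (TCP) lies midway between the tips of the shut fingers; the grasp point (between the pads) lies 19 mm behind it; z points along the fingers, y is the line along which they close (so a half turn about z gives the same grasp; the last joint's range is limited). The gripper opens to 87 mm and grips with 3 to 60 N. Pads are 19 mm wide; open, the fingers measure 117 mm over their backs; the gripper's body (75 mm by 190 mm) begins 51 mm behind the grasp point.
Start: joints at [1.462, 0.385, 0.008, 0, -1.194, -0.259], TCP at [224.694, 583.191, 222.55] pointing down, gripper open.
Joint ranges: [-3.14, 3.14], [-1.21, 2.06], [-1.07, 1.41], [-3.16, 2.05], [-2.99, -0.16], [-3.1, 3.1]. Speed limits (rad/s): [2.79, 2.79, 3.14, 3.14, 3.14, 3.14].

INTERFACE

Orientations are given as a rotation vector (axis times angle).
In Python, from plant import r gives the robot as it stands.
- The arm moves only by the tool servo_tool, never from a script. Its argument "targets" is a list of rows, each a list of 3 entries, a list of its own where there are three numbers: the shift along the tool's x, y, z in cm, then the turn about the tool's z in degrees, then the finger opening in cm, from 0 to 8.7. In form: [[[tx, ty, tz], twist, fingers], ...]. A call has 1 to 20 rows; each row is the pose to reach, as a shift and turn from the pose commanded when the call began, along the tool's axes at that moment; what a row does not reach only later rows make up. A row lasts 1/10 s, in which the tool goes at most 50 mm and 8.59 degrees, less where a joint would pass 70% of its speed; a pose out of reach is approached as far as the arm can. A call with a gripper value outside its range is refused whole. The fingers move at their own pace and stop on an object; the grip force is fixed at half the most. Time passes only in rows, so rows that repeat a pose let the fingers close. It gives the time, the measured TCP pose, the force, the opening and the grip force at its end, in the units of the state.
- r.observe(): the state, without advancing time (a new reading comes with each control period).
- r.get_image(name): name is "scene" or "side" or "wrist"; returns (picture, depth): 480x640x3 uint8, blue, green, red; 480x640 float32, mm along the optical axis (not along the pixel's ray), 0 where there is no reading.
- r.camera_info(name): a dict with "fx", "fy", "cx", "cy" (pixels), "extrinsics" (4x4, takes a point from camera to world coordinates). Camera axes: x right, y up, looking along -z (the intrinsics and any distortion apply to the point x, -y, -z); pixel columns grow to the right and rows downward; lengths in mm; the calibration is good to about 2 mm. The wrist camera is an equidistant fisheye: a pixel r from the principal point sees the ray r / f radians off the axis. A picture is of the moment at which its call begins: read the wrist's pose just before it. camera_info takes no time and is no camera call; for the wrist camera it gives the pose at the moment of the call.
- r.finish_job(): hands the job in; it is judged then, once.
The state is a dict: "t": time; "qpos": joint angles; "joint_velocities": joint speeds; "joint_torque": joint torques, N m; "position": TCP position; "ee_rot": TCP orientation; "contact_force": force on the tool from outside, world axes, zero at the start; "torque": the same for the moment, N m; "width": finger opening in mm; "grasp_force": force on a finger pad.
Only numpy, scipy, OpenCV 4.12 (cv2) and the standard library are available. Lean on these libraries where they do the work, as an engineer would, in place of code of your own. Each camera call takes 0.05 s, during which the arm holds its last target. There are 200 camera calls.

TASK

Lay out the seasonings for cooking: from among the things at the front of the worktop, stand the red-lidded, the green-lidded and the yellow-lidded jar and the grey-topped shaker upright, each on the coaster of its own lid's colour, flat inside the raised lip. Set them down rather than dropping them, and do not tip them over. Leave the dark-lidded jar and the small white-capped bottle where they stand.

Things in the scene. Friction and masses are not known exactly. Their poses are not given: they have to be found in the camera images.
- red_jar_center (a point): small upright glass spice jar with a red screw lid and a brown and cream label: round, 45 mm in diameter, 106 mm tall (lid fixed, its top 20 mm), about 110 g. The point is on its axis, half-way up (53 mm above its underside); z up along the jar.
- green_jar_center (a point): small upright glass spice jar with a green screw lid and a cream label: round, 45 mm in diameter, 106 mm tall (lid fixed, its top 20 mm), about 110 g. The point is on its axis, half-way up (53 mm above its underside); z up along the jar.
- grey_shaker_center (a point): upright round glass shaker with white contents and a rounded grey metal top: body 44 mm in diameter up to 66 mm, then the fixed top, 34 mm at most; 90 mm tall in all, about 100 g. The point is on its axis, half-way up (45 mm above its underside); z up along the shaker.
- yellow_jar_center (a point): squat upright glass jar with a mustard-yellow lid and pale tan contents: nearly round, 64 mm in diameter, 90 mm tall (lid fixed, its top 11 mm), about 390 g. The point is on its axis, half-way up (45 mm above its underside); z up along the jar.
- red_coaster: round red coaster, fixed to the worktop: flat floor 68 mm across and 3 mm above the worktop, inside a raised lip 5 mm thick whose top is 8 mm above the worktop (78 mm over all). Origin on its axis at its underside, on the worktop; z up.
- green_coaster: round dark green coaster, fixed to the worktop: flat floor 68 mm across and 3 mm above the worktop, inside a raised lip 5 mm thick whose top is 8 mm above the worktop (78 mm over all). Origin on its axis at its underside, on the worktop; z up.
- grey_coaster: round grey coaster, fixed to the worktop: flat floor 68 mm across and 3 mm above the worktop, inside a raised lip 5 mm thick whose top is 8 mm above the worktop (78 mm over all). Origin on its axis at its underside, on the worktop; z up.
- yellow_coaster: round mustard-yellow coaster, fixed to the worktop: flat floor 88 mm across and 3 mm above the worktop, inside a raised lip 5 mm thick whose top is 8 mm above the worktop (98 mm over all). Origin on its axis at its underside, on the worktop; z up.
- spread_center (a point): bystander, not to be moved: squat glass jar with a very dark brown lid, upright, 77 mm in diameter, 102 mm tall, loose. The point is on its axis half-way up.
- bottle_center (a point): bystander, not to be moved: small brown bottle with a ribbed white cap, upright, 39 mm in diameter, 63 mm tall, loose. The point is on its axis half-way up.
Mind the look-alikes: they are no part of the job. Leave any purple look-alike of the part that bears red_jar_center alone.

How it is judged:
By the outcome, as a careful person would: the job done as asked, in the order asked, and still so for the second after the job is handed in, with the robot touching nothing.
It also fails if it takes over 112 s, if anything falls off the work surface, if the arm or the gripper's body presses on something with over 40 N, if the wrist force passes 120 N, or if a joint passes its speed limit or range.

## Working session

There is one attempt and no reset: what is moved stays moved. The work goes in short steps, Python scripts to look and compute and a tool call to move; the robot and the scene stay as the last step left them, time stands still between calls to the robot, and variables do not carry over. Pictures are saved under pics/ and viewed, at most 14 in all, crops included, and the job is handed in when it is done.

Besides the shell and the picture viewer there is one more tool, called after ">>>" by a JSON object that holds its "name" and its "arguments", one argument or row to a line. servo_tool: Moves the arm, as the interface text tells. Its arguments: {"type":"object","properties":{"targets":{"type":"array"}},"required":["targets"]}

```bash
ls; mkdir -p pics; python3 - <<'E'
from plant import r
import cv2,numpy as np
print(r.observe())
for n in("scene","side"):
    im,d=r.get_image(n);cv2.imwrite(f"pics/{n}0.png",im);np.savez(f"{n}0.npz",im=im,d=d)
    print(n,r.camera_info(n))
E
```

```text
pics
{'t': 0.0, 'qpos': array([ 1.46158771e+00,  3.85568838e-01,  6.59566495e-03, -4.90373919e-04,
       -1.19398848e+00, -2.58573174e-01]), 'joint_velocities': array([ 0.00035285, -0.00057476, -0.00048485,  0.00025921, -0.00110156,
       -0.00136039]), 'joint_torque': array([-8.31502547e-06, -3.90668464e+01,  1.87408072e+01,  4.22011390e+00,
        1.09653192e-02, -1.91349109e-04]), 'position': array([224.49970598, 582.63209362, 221.44166546]), 'ee_rot': array([ 3.08641604e+00, -5.74337973e-01, -4.59833988e-04]), 'contact_force': array([ 0.44129843, -0.04093734,  0.0158036 ]), 'torque': array([0.00835877, 0.01882664, 0.01632683]), 'grasp_force': 0.0, 'width': 87.00667496079377}
scene {'fx': 594.9743158709493, 'fy': 594.9743158709493, 'cx': 324.63366946203354, 'cy': 239.1014905481717, 'extrinsics': array([[ 5.32223102e-01,  6.64414870e-01, -5.24682237e-01,
        -2.22275324e+02],
       [-8.46593588e-01,  4.14589187e-01, -3.33759049e-01,
        -4.70313094e+02],
       [-4.22689334e-03,  6.21826894e-01,  7.83143312e-01,
         1.07651769e+03],
       [ 0.00000000e+00,  0.00000000e+00,  0.00000000e+00,
         1.00000000e+00]])}
side {'fx': 483.9182493251314, 'fy': 483.9182493251314, 'cx': 328.2551852219411, 'cy': 244.14789701473734, 'extrinsics': array([[-9.99447028e-01,  2.46807238e-02, -2.22822920e-02,
         4.42463964e+02],
       [-3.16098874e-02, -4.97289816e-01,  8.67008451e-01,
         8.82330916e+02],
       [ 1.03176392e-02,  8.67233360e-01,  4.97794984e-01,
         5.79459609e+02],
       [ 0.00000000e+00,  0.00000000e+00,  0.00000000e+00,
         1.00000000e+00]])}
```

View pics/scene0.png

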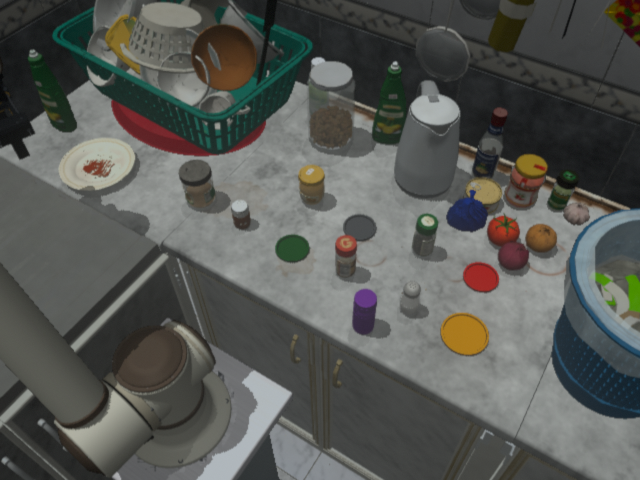

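View pics/side0.png

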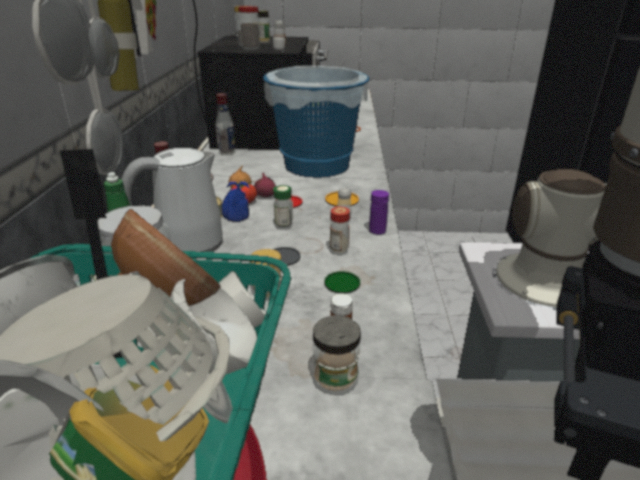

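The scene view shows these items:
- **Jars to move:** yellow-lidded jar (312,184), red-lidded jar (346,257), green-lidded jar (425,235) and grey-topped shaker (411,298).
- **Leave alone:** purple look-alike (364,312), spread jar (197,184) and white-capped bottle (240,214).
- **Coasters:** green (293,248), grey (360,228), red (481,277) and yellow (465,334).

Other candidates are the yellow-red lidded jar (526,180) and the green-capped one (563,190). Both are at the back, so I'm ruling them out. The front ones match the sizes and position described.

```bash
cat > h.py <<'E'
import numpy as np,cv2
from plant import r
def cloud(n,d):
    c=r.camera_info(n);v,u=np.mgrid[:480,:640]
    P=np.stack([(u-c["cx"])/c["fx"]*d,-(v-c["cy"])/c["fy"]*d,-d],-1)
    E=c["extrinsics"];return P@E[:3,:3].T+E[:3,3]
def ray(n,u,v,z):
    c=r.camera_info(n);E=c["extrinsics"]
    w=E[:3,:3]@[(u-c["cx"])/c["fx"],-(v-c["cy"])/c["fy"],-1]
    return E[:3,3]+w*(z-E[2,3])/w[2]
E
python3 - <<'E'
from h import *
f=np.load("scene0.npz");im,d=f["im"],f["d"];X=cloud("scene",d)
jars=dict(red=(346,257,106),green=(425,235,106),grey=(411,298,90),yellow=(312,184,90),spread=(197,184,102),bottle=(240,214,63),purple=(364,312,106))
for k,(u,v,h) in jars.items():
    w=X[v-38:v+38,u-24:u+24].reshape(-1,3)
    # points near given top height
    p=w[(abs(w[:,2]-h)<6)]
    b=w[(w[:,2]>15)&(w[:,2]<h+10)]
    c,R=cv2.minEnclosingCircle(p[:,:2].astype(np.float32)) if len(p) else (0,0)
    print(k,len(p),np.round(c),round(R),"top z",np.percentile(b[:,2],[90,97,99.5]).round())
hsv=cv2.cvtColor(im,cv2.COLOR_BGR2HSV)
for k,(u,v,R) in dict(red=(481,277,39),green=(293,248,39),grey=(360,228,39),yellow=(465,334,49)).items():
    s=np.s_[v-28:v+28,u-32:u+32]
    ref=cv2.cvtColor(im,cv2.COLOR_BGR2LAB).astype(int)
    m=(np.abs(ref-ref[v,u])[...,:].max(-1)<22).astype(np.uint8); M=np.zeros_like(m);M[s]=m[s]
    n,l,st,ce=cv2.connectedComponentsWithStats(M);i=l[v,u]
    q=np.argwhere(l==i)[:,::-1]
    hull=cv2.convexHull(q.astype(np.int32))[:,0]
    g=np.array([ray("scene",a,b,6)[:2] for a,b in hull],np.float32)
    c,rr=cv2.minEnclosingCircle(g)
    print("coaster",k,st[i][:5],np.round(c),round(rr),"exp",R)
big=cv2.resize(im[140:370,160:500],None,fx=2.3,fy=2.3,interpolation=cv2.INTER_CUBIC);cv2.imwrite("pics/crop.png",big)
E
```

```text
red 368 [ 406. -141.] 78 top z [106. 108. 109.]
green 292 [ 585. -217.] 25 top z [106. 107. 109.]
grey 118 [ 430. -262.] 14 top z [87. 89. 90.]
yellow 406 [585.  80.] 33 top z [90. 91. 93.]
spread 592 [441. 310.] 39 top z [103. 104. 106.]
bottle 180 [434. 178.] 20 top z [64. 67. 68.]
purple 368 [ 346. -199.] 24 top z [107. 108. 109.]
coaster red [463 262  36  29 782] [ 588. -358.] 39 exp 39
coaster green [276 235  34  28 745] [434.  34.] 40 exp 39
coaster grey [343 214  34  28 680] [567. -63.] 41 exp 39
coaster yellow [ 441  313   48   41 1442] [ 440. -386.] 48 exp 49
```

View pics/crop.png

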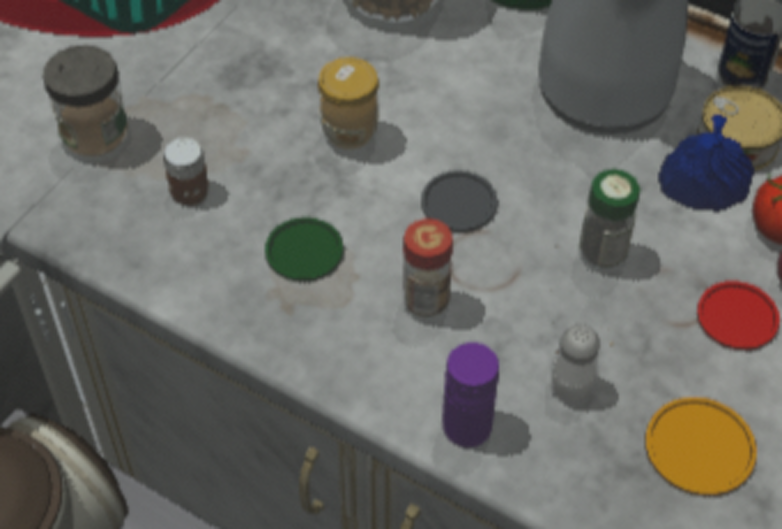

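```bash
cat >> h.py <<'E'
def go(x,y,z,line=None):
    "shift in cm along tool axes, twist in deg so tool y lies along world heading `line` (deg, mod 180)"
    from scipy.spatial.transform import Rotation as R
    s=r.observe();M=R.from_rotvec(s["ee_rot"]).as_matrix()
    t=M.T@(np.array([x,y,z])-s["position"])/10
    h=np.degrees(np.arctan2(M[1,1],M[0,1]));tw=None
    if line is not None: tw=round(-((line-h+90)%180-90),1)
    print("pos",s["position"].round(1),"yhead",round(h,1),"->",t.round(2),"twist",tw,"q",s["qpos"].round(2),"w",round(s["width"],1),"F",s["contact_force"].round(1))
E
python3 - <<'E'
from h import *
f=np.load("scene0.npz");im,d=f["im"],f["d"];X=cloud("scene",d)
w=X[257-28:257+2,346-16:346+16].reshape(-1,3);p=w[abs(w[:,2]-106)<6]
print("red",np.round(cv2.minEnclosingCircle(p[:,:2].astype(np.float32))))if 0 else print("red",cv2.minEnclosingCircle(p[:,:2].astype(np.float32)),len(p))
S=dict(redC=(588,-358),greenC=(434,34),greyC=(567,-63),yelC=(440,-386),red=(406,-141),green=(585,-217),yellow=(585,80),grey=(430,-262))
Q=X[d>0]
for k,c in S.items():
    D=Q[:,:2]-c;n=np.hypot(*D.T);m=(n<180)&(n>45)&(Q[:,2]>70)&(Q[:,2]<600)
    a=np.degrees(np.arctan2(D[m,1],D[m,0]));b=np.round(a/30)*30
    print(k,[(int(t),int(n[m][b==t].min()),int(np.percentile(Q[m,2][b==t],98))) for t in np.unique(b) if (b==t).sum()>5])
go(420,100,230,90)
E
```

```text
red ((440.9892578125, -99.51517486572266), 24.03938102722168) 297
redC [(-120, 143, 296), (-90, 142, 296), (-30, 88, 78), (30, 129, 102), (60, 129, 100), (90, 118, 108), (150, 168, 90)]
greenC [(-90, 111, 108), (0, 127, 92), (30, 127, 93)]
greyC [(-180, 108, 108), (-150, 107, 108), (-90, 131, 108), (-30, 159, 207), (0, 158, 209), (60, 119, 92), (90, 113, 92)]
yelC [(-120, 174, 261), (-90, 120, 296), (-60, 120, 296), (-30, 157, 293), (90, 108, 90)]
red [(-150, 62, 108), (-120, 59, 108), (-90, 106, 90), (-60, 107, 90), (-30, 170, 107), (30, 45, 108), (60, 45, 109)]
green [(-180, 148, 90), (-150, 148, 90), (-30, 100, 102), (0, 126, 127), (30, 153, 211), (150, 163, 108)]
yellow [(0, 165, 197), (30, 161, 202)]
grey [(0, 136, 108), (30, 137, 108), (90, 140, 109), (120, 90, 107), (150, 82, 108)]
pos [224.5 582.7 221.6] yhead -111.1 -> [35.6  38.01 -0.77] twist -21.1 q [ 1.46  0.39  0.01 -0.   -1.19 -0.26] w 86.7 F [ 0.2 -0.4  0. ]
```

```bash
python3 -c "
from h import *
go(441,-99,230,0)"
```

```text
pos [224.5 582.7 221.6] yhead -111.1 -> [44.72 55.82 -0.73] twist 68.9 q [ 1.46  0.39  0.01 -0.   -1.19 -0.26] w 86.7 F [ 0.2 -0.4  0. ]
```

>>> {"name": "servo_tool", "arguments": {
  "targets": [
    [[44.7, 55.8, -0.7], 69, 8.7],
    [[44.7, 55.8, -0.7], 69, 8.7],
    [[44.7, 55.8, -0.7], 69, 8.7],
    [[44.7, 55.8, -0.7], 69, 8.7],
    [[44.7, 55.8, -0.7], 69, 8.7],
    [[44.7, 55.8, -0.7], 69, 8.7],
    [[44.7, 55.8, -0.7], 69, 8.7],
    [[44.7, 55.8, -0.7], 69, 8.7],
    [[44.7, 55.8, -0.7], 69, 8.7],
    [[44.7, 55.8, -0.7], 69, 8.7],
    [[44.7, 55.8, -0.7], 69, 8.7],
    [[44.7, 55.8, -0.7], 69, 8.7],
    [[44.7, 55.8, -0.7], 69, 8.7],
    [[44.7, 55.8, -0.7], 69, 8.7],
    [[44.7, 55.8, -0.7], 69, 8.7],
    [[44.7, 55.8, -0.7], 69, 8.7],
    [[44.7, 55.8, -0.7], 69, 8.7],
    [[44.7, 55.8, -0.7], 69, 8.7],
    [[44.7, 55.8, -0.7], 69, 8.7],
    [[44.7, 55.8, -0.7], 69, 8.7]
  ]
}}

```text
t: 2.1
position: [441.1, -97.3, 229.7]
ee_rot: [-2.222, 2.221, -0.0]
contact_force: [-0.7, 0.1, 0.3]
width: 87.1
grasp_force: 0.0
```

```bash
python3 - <<'E'
from h import *
go(441,-99,45,0);c=r.camera_info("wrist");print(c)
im,d=r.get_image("wrist");cv2.imwrite("pics/w1.png",im)
E
```

```text
pos [441.1 -97.3 229.7] yhead -180.0 -> [1.700e-01 1.000e-02 1.847e+01] twist 0.0 q [ 0.14  0.08 -0.38 -0.   -1.11 -0.14] w 87.1 F [-0.7  0.1  0.3]
{'fx': 371.64829954431775, 'fy': 371.64829954431775, 'cx': 324.3615093179498, 'cy': 243.75721293290175, 'extrinsics': array([[-9.99999509e-01,  9.79737786e-04,  1.51752079e-04,
         4.41323198e+02],
       [-9.79699905e-04, -9.53066071e-01, -3.02760804e-01,
        -1.80012256e+02],
       [-1.51996442e-04, -3.02760804e-01,  9.53066562e-01,
         3.91401399e+02],
       [ 0.00000000e+00,  0.00000000e+00,  0.00000000e+00,
         1.00000000e+00]])}
```

View pics/w1.png

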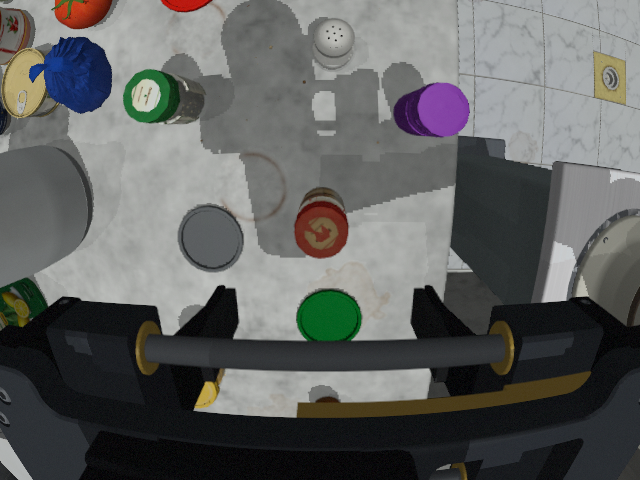

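The wrist view shows the red lid at (322,230), green lid (152,96), shaker top (334,38), purple (440,108), grey coaster (211,237) and green coaster (329,316).

```bash
cat >> h.py <<'E'
def wray(u,v,z):
    c=r.camera_info("wrist");E=c["extrinsics"];a=(u-c["cx"])/c["fx"];b=(v-c["cy"])/c["fy"];t=np.hypot(a,b)
    k=np.sinc(t/np.pi);w=E[:3,:3]@[a*k,-b*k,-np.cos(t)]
    return (E[:3,3]+w*(z-E[2,3])/w[2])[:2].round(1)
E
python3 - <<'E'
from h import *
for n,u,v,z in [("red",322,230,106),("green",152,96,106),("shaker",334,35,88),("greyC",211,237,8),("greenC",329,316,8),("purple",440,108,106)]: print(n,wray(u,v,z))
E
```

```text
red [ 443.2 -101. ]
green [ 580.5 -214.5]
shaker [ 433.7 -259. ]
greyC [567.2 -66.1]
greenC [435.8  30.3]
purple [ 351.6 -200.1]
```

>>> {"name": "servo_tool", "arguments": {
  "targets": [
    [[0.3, -0.1, 4], 0, 8.7],
    [[0.3, -0.1, 8], 0, 8.7],
    [[0.3, -0.1, 12], 0, 8.7],
    [[0.3, -0.1, 15.5], 0, 8.7],
    [[0.3, -0.1, 18.5], 0, 8.7],
    [[0.3, -0.1, 18.5], 0, 8.7],
    [[0.3, -0.1, 18.5], 0, 3],
    [[0.3, -0.1, 18.5], 0, 3],
    [[0.3, -0.1, 18.5], 0, 3],
    [[0.3, -0.1, 18.5], 0, 3],
    [[0.3, -0.1, 18.5], 0, 3],
    [[0.3, -0.1, 18.5], 0, 3],
    [[0.3, -0.1, 18.5], 0, 3],
    [[0.3, -0.1, 18.5], 0, 3]
  ]
}}

```text
t: 3.55
position: [442.6, -101.2, 44.9]
ee_rot: [-2.22, 2.222, -0.001]
contact_force: [0.9, -0.2, 2.2]
width: 43.9
grasp_force: 29.9
```

```bash
python3 -c "
from h import *
go(442,-100,210,0);go(587,-357,210,0);go(587,-357,48,0)"
```

```text
pos [ 442.6 -101.2   44.9] yhead 179.9 -> [ -0.12   0.05 -16.51] twist -0.1 q [ 0.13  0.33 -0.63  0.   -0.61 -0.14] w 43.9 F [ 0.9 -0.2  2.2]
pos [ 442.6 -101.2   44.9] yhead 179.9 -> [ 25.57 -14.48 -16.49] twist -0.1 q [ 0.13  0.33 -0.63  0.   -0.61 -0.14] w 43.9 F [ 0.9 -0.2  2.2]
pos [ 442.6 -101.2   44.9] yhead 179.9 -> [ 25.56 -14.46  -0.29] twist -0.1 q [ 0.13  0.33 -0.63  0.   -0.61 -0.14] w 43.9 F [ 0.9 -0.2  2.2]
```

>>> {"name": "servo_tool", "arguments": {
  "targets": [
    [[0, 0, -2], 0, 3],
    [[0, 0, -5], 0, 3],
    [[0, 0, -9], 0, 3],
    [[0, 0, -13], 8, 3],
    [[0, 0, -16.5], 16, 3],
    [[1, -0.5, -16.5], 24, 3],
    [[3, -1.5, -16.5], 32, 3],
    [[5, -2.8, -16.5], 40, 3],
    [[7, -4, -16.5], 48, 3],
    [[9, -5, -16.5], 56, 3],
    [[11, -6.2, -16.5], 64, 3],
    [[13, -7.4, -16.5], 72, 3],
    [[15, -8.5, -16.5], 80, 3],
    [[17, -9.6, -16.5], 88, 3],
    [[19, -10.8, -16.5], 96, 3],
    [[21, -11.9, -16.5], 104, 3],
    [[23, -13, -16.5], 112, 3],
    [[24.6, -14, -16.5], 120, 3],
    [[25.6, -14.5, -16.5], 128, 3],
    [[25.6, -14.5, -16.5], 136, 3]
  ]
}}

```text
t: 5.55
position: [586.7, -358.5, 207.5]
ee_rot: [-1.239, -2.884, -0.0]
contact_force: [0.5, 0.1, -1.4]
width: 43.9
grasp_force: 29.9
```

```bash
python3 -c "
from h import *
go(587,-357,210,5);go(587,-357,48,5)
im,d=r.get_image('wrist');cv2.imwrite('pics/w2.png',im)"
```

```text
pos [ 586.7 -358.5  207.5] yhead 43.5 -> [ 0.09  0.12 -0.25] twist 38.5 q [-0.31  0.5   0.16 -0.   -1.23 -2.07] w 43.9 F [ 0.5  0.1 -1.4]
pos [ 586.7 -358.5  207.5] yhead 43.5 -> [ 0.04  0.14 15.95] twist 38.5 q [-0.31  0.5   0.16 -0.   -1.23 -2.07] w 43.9 F [ 0.5  0.1 -1.4]
```

View pics/w2.png

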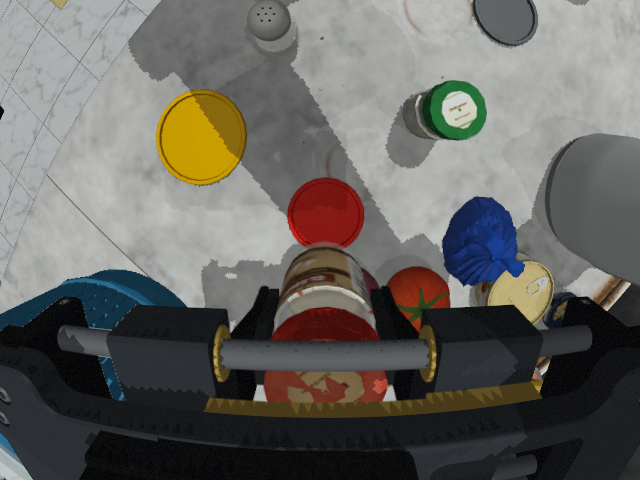

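The red coaster is at (326,215), the yellow coaster at (201,137), the green lid at (458,108) and the shaker top at (269,18). The jar hangs upright between the fingers.

```bash
python3 - <<'E'
from h import *
for n,u,v,z in [("redC",326,214,8),("yelC",201,137,8),("green",458,109,106),("shaker",269,15,88)]: print(n,wray(u,v,z))
go(587,-358,48,5)
E
```

```text
redC [ 587.3 -355.4]
yelC [ 441.7 -382.4]
green [ 586.5 -215.7]
shaker [ 436.2 -258.1]
pos [ 586.4 -357.8  207.6] yhead 43.3 -> [-0.1   0.04 15.96] twist 38.3 q [-0.31  0.5   0.16 -0.   -1.23 -2.07] w 43.6 F [-0.2 -0.  -1.9]
```

>>> {"name": "servo_tool", "arguments": {
  "targets": [
    [[0, 0.1, 0], 8.5, 3],
    [[0, 0.1, 2], 17, 3],
    [[0, 0.1, 4], 25.5, 3],
    [[0, 0.1, 7], 34, 3],
    [[0, 0.1, 10], 38, 3],
    [[0, 0.1, 13], 38, 3],
    [[0, 0.1, 14.6], 38, 3],
    [[0, 0.1, 15.2], 38, 3],
    [[0, 0.1, 15.6], 38, 3],
    [[0, 0.1, 15.8], 38, 3],
    [[0, 0.1, 15.9], 38, 3],
    [[0, 0.1, 15.9], 38, 3]
  ]
}}

```text
t: 6.8
position: [588.0, -356.8, 51.4]
ee_rot: [2.102, 2.333, 0.001]
contact_force: [0.8, 0.4, -1.6]
width: 44.0
grasp_force: 30.0
```

>>> {"name": "servo_tool", "arguments": {
  "targets": [
    [[0, 0, 0.15], 0, 3],
    [[0, 0, 0.25], 0, 3],
    [[0, 0, 0.25], 0, 3]
  ]
}}

```text
t: 7.1
position: [587.5, -356.7, 48.1]
ee_rot: [2.104, 2.333, 0.0]
contact_force: [0.1, 0.9, -1.0]
width: 44.2
grasp_force: 30.0
```

>>> {"name": "servo_tool", "arguments": {
  "targets": [
    [[0, 0, 0.03], 0, 3],
    [[0, 0, 0.03], 0, 5.2],
    [[0, 0, 0.03], 0, 8.7],
    [[0, 0, 0.03], 0, 8.7],
    [[0, 0, 0.03], 0, 8.7],
    [[0, 0, 0.03], 0, 8.7],
    [[0, 0, -2], 0, 8.7],
    [[0, 0, -6], 0, 8.7],
    [[0, 0, -10], 0, 8.7],
    [[0, 0, -14], 0, 8.7],
    [[0, 0, -16.5], 0, 8.7],
    [[0, 0, -16.5], 0, 8.7]
  ]
}}

```text
t: 8.3
position: [589.6, -357.8, 218.9]
ee_rot: [2.096, 2.326, 0.004]
contact_force: [0.4, 0.3, -0.0]
width: 87.0
grasp_force: 0.0
```

```bash
python3 - <<'E'
from h import *
go(584,-216,210,0);go(584,-216,45,0)
im,d=r.get_image('scene');cv2.imwrite('pics/s2.png',cv2.resize(im[150:370,260:580],None,fx=2.4,fy=2.4))
E
```

```text
pos [ 589.6 -357.8  218.9] yhead 6.0 -> [14.17  0.91  0.82] twist 6.0 q [-0.31  0.49  0.17  0.   -1.24 -2.73] w 87.0 F [ 0.4  0.3 -0. ]
pos [ 589.6 -357.8  218.9] yhead 6.0 -> [14.26  0.76 17.32] twist 6.0 q [-0.31  0.49  0.17  0.   -1.24 -2.73] w 87.0 F [ 0.4  0.3 -0. ]
```

View pics/s2.png

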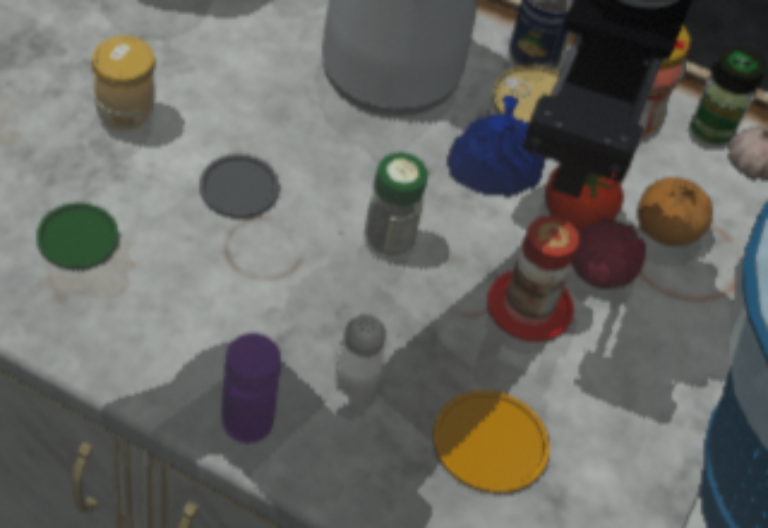

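>>> {"name": "servo_tool", "arguments": {
  "targets": [
    [[3, 0, 0.5], -8, 8.7],
    [[7, 0.3, 0.5], -16, 8.7],
    [[11, 0.6, 0.5], -24, 8.7],
    [[14.2, 0.8, 0.5], -32, 8.7],
    [[14.2, 0.8, 0.5], -40, 8.7],
    [[14.2, 0.8, 0.5], -48, 8.7],
    [[14.2, 0.8, 0.5], -54, 8.7],
    [[14.2, 0.8, 0.5], -54, 8.7],
    [[14.2, 0.8, 0.5], -54, 8.7]
  ]
}}

```text
t: 9.25
position: [580.3, -214.5, 206.8]
ee_rot: [-0.818, -3.031, 0.0]
contact_force: [0.1, 0.1, -0.1]
width: 87.0
grasp_force: 0.0
```

```bash
cat >> h.py <<'E'
def lid(u0,v0,lo,hi,z,n="tmp"):
    im,d=r.get_image("wrist");cv2.imwrite(f"pics/{n}.png",im)
    m=cv2.inRange(cv2.cvtColor(im,cv2.COLOR_BGR2HSV),lo,hi);m=cv2.morphologyEx(m,5-3,np.ones((3,3)))
    for c in cv2.findContours(m,0,2)[0]:
        if cv2.contourArea(c)>400:
            (u,v),R=cv2.minEnclosingCircle(c);print("blob",round(u),round(v),round(R),wray(u,v,z))
E
python3 - <<'E'
from h import *
go(584,-216,45,60)
lid(0,0,(45,80,30),(85,255,255),106,"w3")
E
```

```text
pos [ 580.3 -214.5  206.8] yhead 59.8 -> [-0.43  0.07 16.18] twist -0.2 q [-0.09  0.39 -0.03 -0.   -1.16 -2.  ] w 87.0 F [ 0.1  0.1 -0.1]
blob 615 310 28 [792.5   9.5]
blob 327 248 32 [ 584.2 -213.5]
blob 468 1 27 [471.4 -27.3]
```

>>> {"name": "servo_tool", "arguments": {
  "targets": [
    [[-0.4, 0.1, 0], 0, 8.7],
    [[-0.4, 0.1, 4], 0, 8.7],
    [[-0.4, 0.1, 8], 0, 8.7],
    [[-0.4, 0.1, 12], 0, 8.7],
    [[-0.4, 0.1, 15], 0, 8.7],
    [[-0.4, 0.1, 16.2], 0, 8.7],
    [[-0.4, 0.1, 16.2], 0, 8.7],
    [[-0.4, 0.1, 16.2], 0, 3],
    [[-0.4, 0.1, 16.2], 0, 3],
    [[-0.4, 0.1, 16.2], 0, 3],
    [[-0.4, 0.1, 16.2], 0, 3],
    [[-0.4, 0.1, 16.2], 0, 3],
    [[-0.4, 0.1, 16.2], 0, 3],
    [[-0.4, 0.1, 16.2], 0, 3],
    [[-0.4, 0.1, 16.2], 0, 3]
  ]
}}

```text
t: 10.8
position: [585.0, -215.7, 46.3]
ee_rot: [0.815, 3.034, 0.0]
contact_force: [0.2, 0.8, 1.3]
width: 45.2
grasp_force: 30.0
```

```bash
python3 - <<'E'
from h import *
go(435,32,210,60)
E
```

```text
pos [ 585.  -215.7   46.3] yhead 59.9 -> [ 25.39  13.93 -16.37] twist -0.1 q [-0.09  0.55 -0.21  0.   -0.81 -2.  ] w 45.2 F [0.2 0.8 1.3]
```

>>> {"name": "servo_tool", "arguments": {
  "targets": [
    [[0, 0, -2], 0, 3],
    [[0, 0, -5], 0, 3],
    [[0, 0, -9], 0, 3],
    [[0, 0, -13], 0, 3],
    [[0, 0, -16], 0, 3],
    [[1.5, 0.8, -16.4], 0, 3],
    [[4, 2.2, -16.4], 0, 3],
    [[7, 3.8, -16.4], 0, 3],
    [[10.5, 5.8, -16.4], 0, 3],
    [[14, 7.7, -16.4], 0, 3],
    [[17.5, 9.6, -16.4], 0, 3],
    [[20.5, 11.3, -16.4], 0, 3],
    [[23, 12.6, -16.4], 0, 3],
    [[24.6, 13.5, -16.4], 0, 3],
    [[25.4, 13.9, -16.4], 0, 3],
    [[25.4, 13.9, -16.4], 0, 3],
    [[25.4, 13.9, -16.4], 0, 3]
  ]
}}

```text
t: 12.5
position: [434.6, 31.5, 209.7]
ee_rot: [-0.815, -3.034, 0.001]
contact_force: [0.7, 0.6, -1.1]
width: 44.7
grasp_force: 30.0
```

```bash
python3 - <<'E'
from h import *
go(435,32,49.5,60)
im,d=r.get_image("wrist");cv2.imwrite("pics/w4.png",im)
E
```

```text
pos [434.6  31.5 209.7] yhead 59.9 -> [-0.02  0.07 16.02] twist -0.1 q [ 0.45  0.07 -0.45  0.   -1.06 -2.54] w 44.7 F [ 0.7  0.6 -1.1]
```

View pics/w4.png

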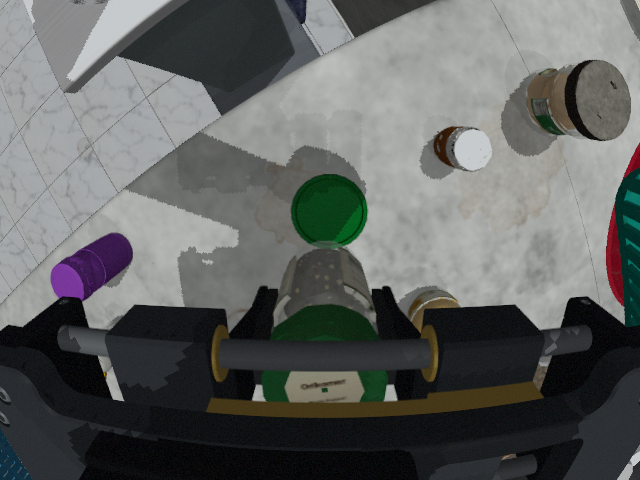

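The jar hangs over the green coaster at (330,211), in line with where the red one showed. I'll lower it.

>>> {"name": "servo_tool", "arguments": {
  "targets": [
    [[-0.1, 0, 2], 0, 3],
    [[-0.1, 0, 5], 0, 3],
    [[-0.1, 0, 9], 0, 3],
    [[-0.1, 0, 12], 0, 3],
    [[-0.1, 0, 14], 0, 3],
    [[-0.1, 0, 15], 0, 3],
    [[-0.1, 0, 15.5], 0, 3],
    [[-0.1, 0, 15.8], 0, 3],
    [[-0.1, 0, 15.8], 0, 3],
    [[-0.1, 0, 15.8], 0, 3]
  ]
}}

```text
t: 13.55
position: [436.2, 31.5, 52.8]
ee_rot: [0.815, 3.033, 0.002]
contact_force: [0.4, 0.6, -0.9]
width: 44.8
grasp_force: 30.0
```

>>> {"name": "servo_tool", "arguments": {
  "targets": [
    [[0, 0, 0.15], 0, 3],
    [[0, 0, 0.25], 0, 3],
    [[0, 0, 0.28], 0, 3],
    [[0, 0, 0.28], 0, 3]
  ]
}}

```text
t: 13.95
position: [435.5, 31.3, 49.3]
ee_rot: [0.815, 3.034, 0.0]
contact_force: [0.9, -0.6, -1.4]
width: 44.7
grasp_force: 30.0
```

>>> {"name": "servo_tool", "arguments": {
  "targets": [
    [[0, 0, 0.06], 0, 3],
    [[0, 0, 0.06], 0, 3],
    [[0, 0, 0.06], 0, 5.2],
    [[0, 0, 0.06], 0, 8.7],
    [[0, 0, 0.06], 0, 8.7],
    [[0, 0, 0.06], 0, 8.7],
    [[0, 0, 0.06], 0, 8.7],
    [[0, 0, -2], 0, 8.7],
    [[0, 0, -6], 0, 8.7],
    [[0, 0, -10], 0, 8.7],
    [[0, 0, -14], 0, 8.7],
    [[0, 0, -16], 0, 8.7],
    [[0, 0, -16], 0, 8.7]
  ]
}}

```text
t: 15.25
position: [437.4, 31.9, 212.6]
ee_rot: [0.813, 3.028, 0.007]
contact_force: [-0.5, -0.2, 0.2]
width: 87.0
grasp_force: 0.0
```

```bash
python3 - <<'E'
from h import *
go(585,80,210,60)
f=np.load("scene0.npz");im=f["im"];m=cv2.inRange(cv2.cvtColor(im,cv2.COLOR_BGR2HSV),(15,110,60),(32,255,255))
m[:160]=0;m[195:]=0;m[:,:295]=0;m[:,330:]=0
c=np.vstack(cv2.findContours(m,0,2)[0])[:,0];print(c.min(0),c.max(0))
print(lambda:0 and 0, r.observe()["qpos"].round(2))
E
```

```text
pos [437.4  31.9 212.6] yhead 60.0 -> [-10.37  11.55   0.38] twist -0.0 q [ 0.45  0.07 -0.44  0.   -1.05 -2.54] w 87.0 F [-0.5 -0.2  0.2]
[299 165] [323 186]
<function <lambda> at 0x7f77a56272e0> [ 0.45  0.07 -0.44  0.   -1.05 -2.54]
```

>>> {"name": "servo_tool", "arguments": {
  "targets": [
    [[-2, 2.3, 0.4], 0, 8.7],
    [[-5, 5.6, 0.4], 0, 8.7],
    [[-8, 9, 0.4], 0, 8.7],
    [[-10.4, 11.5, 0.4], 0, 8.7],
    [[-10.4, 11.5, 0.4], 0, 8.7],
    [[-10.4, 11.5, 0.4], 0, 8.7]
  ]
}}

```text
t: 15.85
position: [582.4, 78.5, 202.9]
ee_rot: [-0.815, -3.03, 0.003]
contact_force: [-0.7, -0.6, 0.0]
width: 86.9
grasp_force: 0.0
```

```bash
python3 - <<'E'
from h import *
go(585,80,36,60)
lid(0,0,(15,110,60),(32,255,255),90,"w5")
E
```

```text
pos [582.4  78.5 202.9] yhead 59.9 -> [-0.2   0.31 16.68] twist -0.1 q [ 0.41  0.34 -0.11 -0.   -1.12 -2.5 ] w 86.9 F [-0.7 -0.6  0. ]
blob 148 348 26 [ 591.3 -122. ]
blob 14 302 22 [ 471.2 -257. ]
blob 330 240 40 [584.3  82.5]
```

View pics/w5.png

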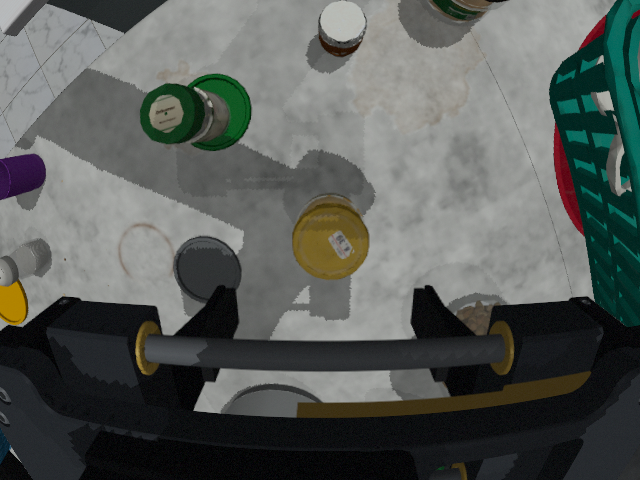

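Green jar seated on its coaster; the yellow lid is at (330,240).

>>> {"name": "servo_tool", "arguments": {
  "targets": [
    [[0, 0.3, 0], 0, 8.7],
    [[0, 0.3, 4], 0, 8.7],
    [[0, 0.3, 8], 0, 8.7],
    [[0, 0.3, 11], 0, 8.7],
    [[0, 0.3, 14], 0, 8.7],
    [[0, 0.3, 16], 0, 8.7],
    [[0, 0.3, 16.7], 0, 8.7],
    [[0, 0.3, 16.7], 0, 8.7],
    [[0, 0.3, 16.7], 0, 5],
    [[0, 0.3, 16.7], 0, 5],
    [[0, 0.3, 16.7], 0, 5],
    [[0, 0.3, 16.7], 0, 5],
    [[0, 0.3, 16.7], 0, 5],
    [[0, 0.3, 16.7], 0, 5],
    [[0, 0.3, 16.7], 0, 5]
  ]
}}

```text
t: 17.4
position: [585.2, 81.5, 39.0]
ee_rot: [0.814, 3.033, 0.001]
contact_force: [-0.9, 1.2, 4.7]
width: 60.4
grasp_force: 30.0
```

```bash
python3 - <<'E'
from h import *
go(440,-200,200,60)
go(440,-384,200,5)
E
```

```text
pos [585.2  81.5  39. ] yhead 60.0 -> [ -1.54 -31.63 -16.13] twist -0.0 q [ 0.41  0.52 -0.3   0.   -0.76 -2.51] w 60.4 F [-0.9  1.2  4.7]
pos [585.2  81.5  39. ] yhead 60.0 -> [-10.76 -47.55 -16.14] twist 55.0 q [ 0.41  0.52 -0.3   0.   -0.76 -2.51] w 60.4 F [-0.9  1.2  4.7]
```

>>> {"name": "servo_tool", "arguments": {
  "targets": [
    [[0, 0, -2], 0, 5],
    [[0, 0, -5], 0, 5],
    [[0, 0, -9], 0, 5],
    [[0, 0, -13], 0, 5],
    [[0, 0, -16], 0, 5],
    [[-0.5, -2, -16.1], 0, 5],
    [[-1.3, -5.5, -16.1], 0, 5],
    [[-2.2, -9.5, -16.1], 0, 5],
    [[-3.1, -13.5, -16.1], 0, 5],
    [[-4, -17.5, -16.1], 4, 5],
    [[-4.9, -21.5, -16.1], 8, 5],
    [[-5.8, -25.5, -16.1], 13, 5],
    [[-6.7, -29.5, -16.1], 18, 5],
    [[-7.6, -33.5, -16.1], 24, 5],
    [[-8.5, -37.5, -16.1], 30, 5],
    [[-9.3, -41, -16.1], 36, 5],
    [[-10, -44, -16.1], 42, 5],
    [[-10.5, -46.3, -16.1], 48, 5],
    [[-10.8, -47.5, -16.1], 54, 5],
    [[-10.8, -47.5, -16.1], 54, 5]
  ]
}}

```text
t: 19.4
position: [437.3, -384.5, 196.0]
ee_rot: [-2.104, -2.324, 0.001]
contact_force: [0.7, 0.6, -5.0]
width: 60.5
grasp_force: 30.0
```

```bash
python3 - <<'E'
from h import *
lid(0,0,(15,150,60),(32,255,255),8,"w6")
go(440.5,-384,42,5)
E
```

```text
blob 402 402 162 [ 558.1 -604.3]
blob 327 336 37 [ 453.8 -515. ]
blob 458 351 27 [ 610.  -524.5]
blob 323 336 75 [ 449.4 -515.5]
blob 578 292 27 [ 759.1 -438.7]
blob 327 218 50 [ 440.  -382.8]
pos [ 437.8 -383.6  196.4] yhead 5.9 -> [-0.13  0.33 15.43] twist 0.9 q [-0.44  0.33 -0.14 -0.   -1.11 -2.6 ] w 60.6 F [-0.2 -0.9 -4.8]
```

View pics/w6.png

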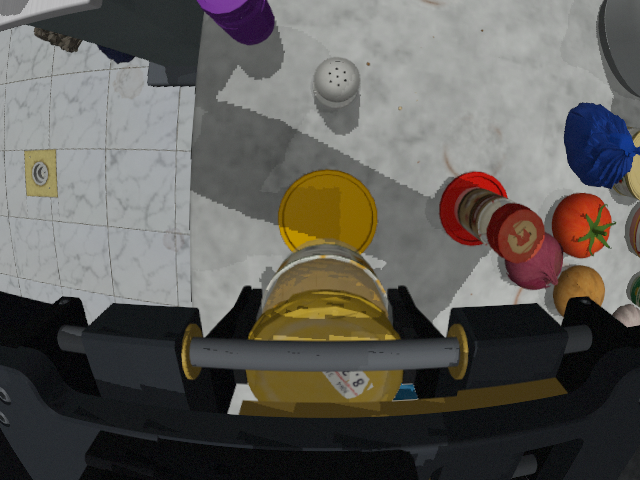

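The yellow coaster is at (327,215) and clear. The red jar is seated at (475,208), and the shaker top is at (337,80).

>>> {"name": "servo_tool", "arguments": {
  "targets": [
    [[0, 0.2, 1], 0, 5],
    [[0, 0.2, 4], 0, 5],
    [[0, 0.2, 8], 0, 5],
    [[0, 0.2, 11], 0, 5],
    [[0, 0.2, 13], 0, 5],
    [[0, 0.2, 14.3], 0, 5],
    [[0, 0.2, 14.8], 0, 5],
    [[0, 0.2, 15], 0, 5],
    [[0, 0.2, 15], 0, 5],
    [[0, 0.2, 15], 0, 5]
  ]
}}

```text
t: 20.45
position: [442.9, -384.0, 50.4]
ee_rot: [2.102, 2.332, 0.001]
contact_force: [-0.0, -0.3, -5.1]
width: 60.9
grasp_force: 30.0
```

>>> {"name": "servo_tool", "arguments": {
  "targets": [
    [[0, -0.15, 0.3], 0, 5],
    [[0, -0.15, 0.55], 0, 5],
    [[0, -0.15, 0.7], 0, 5],
    [[0, -0.15, 0.7], 0, 5],
    [[0, -0.15, 0.7], 0, 5]
  ]
}}

```text
t: 20.95
position: [440.6, -383.9, 42.2]
ee_rot: [-2.104, -2.333, 0.0]
contact_force: [0.3, -0.4, -4.7]
width: 60.7
grasp_force: 30.0
```

>>> {"name": "servo_tool", "arguments": {
  "targets": [
    [[0, 0, 0.05], 0, 5],
    [[0, 0, 0.1], 0, 5],
    [[0, 0, 0.1], 0, 5]
  ]
}}

```text
t: 21.25
position: [440.7, -384.0, 42.0]
ee_rot: [2.103, 2.333, -0.0]
contact_force: [-1.8, 1.1, 1.8]
width: 60.5
grasp_force: 30.0
```

>>> {"name": "servo_tool", "arguments": {
  "targets": [
    [[0, 0, 0], 0, 6.8],
    [[0, 0, 0], 0, 8.7],
    [[0, 0, 0], 0, 8.7],
    [[0, 0, 0], 0, 8.7],
    [[0, 0, 0], 0, 8.7],
    [[0, 0, -2], 0, 8.7],
    [[0, 0, -6], 0, 8.7],
    [[0, 0, -10], 0, 8.7],
    [[0, 0, -14], 0, 8.7],
    [[0, 0, -16], 0, 8.7],
    [[0, 0, -16], 0, 8.7]
  ]
}}

```text
t: 22.35
position: [442.4, -385.0, 205.5]
ee_rot: [2.097, 2.328, 0.002]
contact_force: [0.3, 0.1, -0.7]
width: 86.9
grasp_force: 0.0
```

```bash
python3 - <<'E'
from h import *
go(433,-260,190,60)
E
```

```text
pos [ 442.4 -385.   205.5] yhead 6.0 -> [12.54  0.36  1.48] twist -54.0 q [-0.44  0.33 -0.12  0.   -1.11 -2.6 ] w 86.9 F [ 0.3  0.1 -0.7]
```

>>> {"name": "servo_tool", "arguments": {
  "targets": [
    [[3, 0, 0.4], -8, 8.7],
    [[6.5, 0.1, 0.4], -16, 8.7],
    [[10, 0.2, 0.4], -24, 8.7],
    [[12.5, 0.3, 0.4], -32, 8.7],
    [[12.5, 0.3, 0.4], -40, 8.7],
    [[12.5, 0.3, 0.4], -48, 8.7],
    [[12.5, 0.3, 0.4], -54, 8.7],
    [[12.5, 0.3, 0.4], -54, 8.7],
    [[12.5, 0.3, 0.4], -54, 8.7]
  ]
}}

```text
t: 23.25
position: [430.2, -259.0, 196.4]
ee_rot: [-0.818, -3.032, -0.0]
contact_force: [0.4, 0.6, -0.0]
width: 86.9
grasp_force: 0.0
```

```bash
python3 - <<'E'
from h import *
go(433,-260,36,60)
im,d=r.get_image("wrist");cv2.imwrite("pics/w7.png",im)
E
```

```text
pos [ 430.2 -259.   196.4] yhead 59.8 -> [-0.31  0.06 16.04] twist -0.2 q [-0.22  0.2  -0.33 -0.   -1.05 -1.88] w 86.9 F [ 0.4  0.6 -0. ]
```

View pics/w7.png

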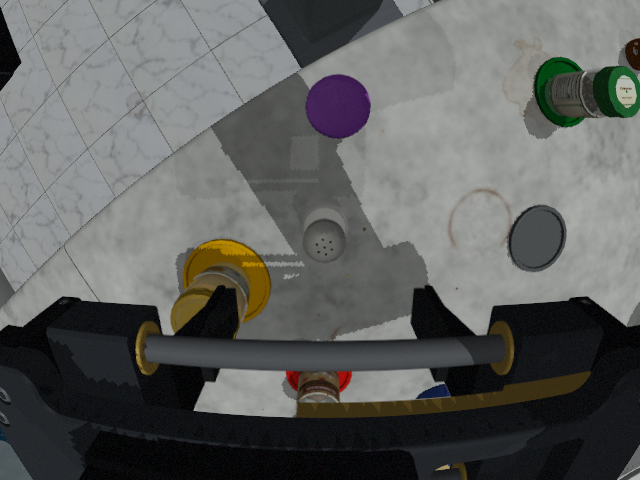

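```bash
python3 - <<'E'
from h import *
print(wray(324,241,84),wray(537,237,8))
E
```

```text
[ 431.3 -258.9] [565.5 -64.7]
```

>>> {"name": "servo_tool", "arguments": {
  "targets": [
    [[-0.1, 0, 3], 0, 8.7],
    [[-0.1, 0, 7], 0, 8.7],
    [[-0.1, 0, 11], 0, 8.7],
    [[-0.1, 0, 14], 0, 8.7],
    [[-0.1, 0, 15.8], 0, 8.7],
    [[-0.1, 0, 16.2], 0, 8.7],
    [[-0.1, 0, 16.2], 0, 8.7],
    [[-0.1, 0, 16.2], 0, 3],
    [[-0.1, 0, 16.2], 0, 3],
    [[-0.1, 0, 16.2], 0, 3],
    [[-0.1, 0, 16.2], 0, 3],
    [[-0.1, 0, 16.2], 0, 3],
    [[-0.1, 0, 16.2], 0, 3],
    [[-0.1, 0, 16.2], 0, 3],
    [[-0.1, 0, 16.2], 0, 3]
  ]
}}

```text
t: 24.8
position: [431.5, -259.7, 35.2]
ee_rot: [-0.815, -3.034, 0.0]
contact_force: [-0.9, -0.3, 0.2]
width: 38.6
grasp_force: 29.7
```

```bash
python3 - <<'E'
from h import *
go(566.5,-64.5,200,60)
E
```

```text
pos [ 431.5 -259.7   35.2] yhead 59.9 -> [ -1.9   23.66 -16.48] twist -0.1 q [-0.22  0.41 -0.52  0.   -0.64 -1.88] w 38.6 F [-0.9 -0.3  0.2]
```

>>> {"name": "servo_tool", "arguments": {
  "targets": [
    [[0, 0, -1], 0, 3],
    [[0, 0, -2.5], 0, 3],
    [[0, 0, -5], 0, 3],
    [[0, 0, -9], 0, 3],
    [[0, 0, -13], 0, 3],
    [[0, 0, -16], 0, 3],
    [[-0.1, 1.5, -16.4], 0, 3],
    [[-0.3, 4, -16.4], 0, 3],
    [[-0.6, 7.5, -16.4], 0, 3],
    [[-0.9, 11, -16.4], 0, 3],
    [[-1.2, 14.5, -16.4], 0, 3],
    [[-1.5, 18, -16.4], 0, 3],
    [[-1.7, 21, -16.4], 0, 3],
    [[-1.8, 23, -16.4], 0, 3],
    [[-1.9, 23.7, -16.4], 0, 3],
    [[-1.9, 23.7, -16.4], 0, 3],
    [[-1.9, 23.7, -16.4], 0, 3]
  ]
}}

```text
t: 26.5
position: [566.0, -64.7, 199.0]
ee_rot: [-0.816, -3.033, 0.001]
contact_force: [0.2, 0.7, -1.4]
width: 39.0
grasp_force: 29.6
```

```bash
python3 - <<'E'
from h import *
im,d=r.get_image("wrist");cv2.imwrite("pics/w8.png",im)
go(566.5,-64.5,38.2,60)
E
```

```text
pos [565.9 -65.  199.2] yhead 59.9 -> [-0.04  0.08 16.1 ] twist -0.1 q [ 0.17  0.31 -0.17 -0.   -1.1  -2.27] w 38.8 F [ 0.5 -1.1 -0.5]
```

View pics/w8.png

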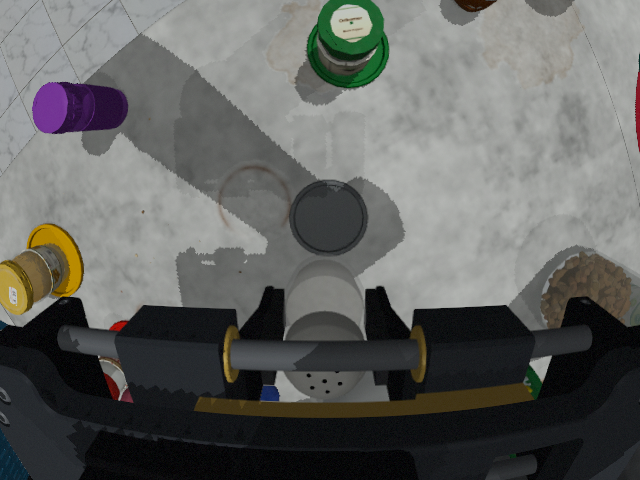

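The shaker hangs upright and the grey coaster is at (328,217), aligned. I'll lower it.

>>> {"name": "servo_tool", "arguments": {
  "targets": [
    [[0, 0, 2], 0, 3],
    [[0, 0, 5], 0, 3],
    [[0, 0, 9], 0, 3],
    [[0, 0, 12], 0, 3],
    [[0, 0, 14], 0, 3],
    [[0, 0, 15], 0, 3],
    [[0, 0, 15.5], 0, 3],
    [[0, 0, 15.7], 0, 3],
    [[0, 0, 15.7], 0, 3],
    [[0, 0, 15.7], 0, 3]
  ]
}}

```text
t: 27.55
position: [567.5, -64.1, 43.4]
ee_rot: [0.814, 3.032, 0.001]
contact_force: [-0.3, 0.6, -1.0]
width: 39.0
grasp_force: 29.6
```

>>> {"name": "servo_tool", "arguments": {
  "targets": [
    [[0, 0, 0.2], 0, 3],
    [[0, 0, 0.35], 0, 3],
    [[0, 0, 0.4], 0, 3],
    [[0, 0, 0.4], 0, 3]
  ]
}}

```text
t: 27.95
position: [566.7, -64.1, 38.3]
ee_rot: [0.815, 3.034, -0.0]
contact_force: [-0.0, -0.1, -0.1]
width: 38.9
grasp_force: 29.6
```

Contact is indicated, so I'll release and rise.

>>> {"name": "servo_tool", "arguments": {
  "targets": [
    [[0, 0, 0.04], 0, 3],
    [[0, 0, 0.04], 0, 5],
    [[0, 0, 0.04], 0, 8.7],
    [[0, 0, 0.04], 0, 8.7],
    [[0, 0, 0.04], 0, 8.7],
    [[0, 0, 0.04], 0, 8.7],
    [[0, 0, -2], 0, 8.7],
    [[0, 0, -6], 0, 8.7],
    [[0, 0, -10], 0, 8.7],
    [[0, 0, -14], 0, 8.7],
    [[0, 0, -18], 0, 8.7],
    [[0, 0, -20], 0, 8.7],
    [[0, 0, -20], 0, 8.7],
    [[0, 0, -20], 0, 8.7]
  ]
}}

```text
t: 29.35
position: [566.4, -64.0, 238.0]
ee_rot: [-0.815, -3.034, -0.001]
contact_force: [-0.2, 0.1, -1.1]
width: 87.0
grasp_force: 0.0
```

```bash
python3 - <<'E'
from h import *
im,d=r.get_image('scene');cv2.imwrite('pics/s9.png',cv2.resize(im[140:370,160:500],None,fx=2.3,fy=2.3))
X=cloud("scene",d)
print(r.observe()["width"],r.observe()["contact_force"].round(1))
for k,x,y,h in [("red",587.4,-357,109),("green",435,32,109),("yellow",440.5,-384,93),("grey",567,-64.5,93),("spread",441,310,102),("bottle",434,178,63)]:
    p=X[(np.hypot(X[...,0]-x,X[...,1]-y)<45)&(abs(X[...,2]-h)<6)]
    if len(p)>3: print(k,cv2.minEnclosingCircle(p[:,:2].astype(np.float32)),np.percentile(p[:,2],90).round(),len(p))
E
```

```text
86.83247339923331 [ 0.5  0.3 -0. ]
red ((585.18017578125, -357.67901611328125), 23.49816131591797) 111.0 311
green ((435.25701904296875, 28.026826858520508), 25.442550659179688) 110.0 289
yellow ((439.4637145996094, -386.8853759765625), 31.223453521728516) 95.0 697
grey ((565.8701782226562, -66.66058349609375), 15.604508399963379) 93.0 78
spread ((442.74761962890625, 307.8127136230469), 39.31153106689453) 104.0 595
bottle ((434.39520263671875, 178.14923095703125), 20.250551223754883) 65.0 174
```

View pics/s9.png

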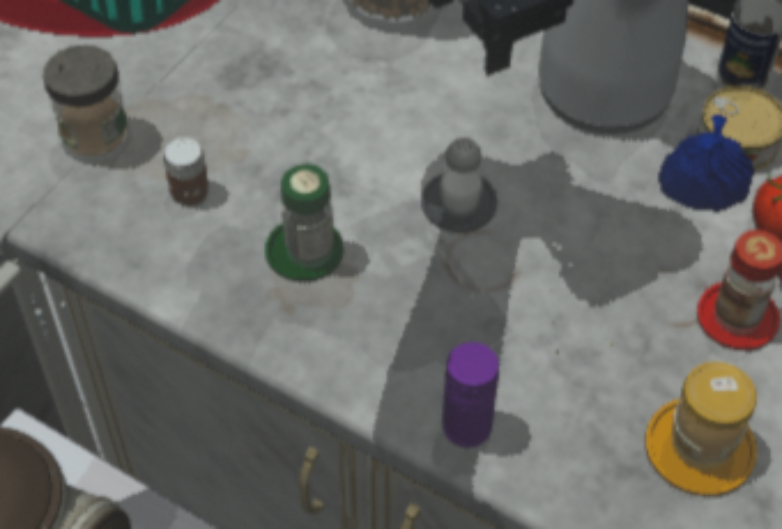

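All four stand on their own coasters, each about 3 mm higher than on the worktop, and nothing else has moved.

```bash
python3 -c "
from plant import r
print(r.finish_job())"
```

```text
the job is handed in; nothing more can be done
None
```

The red, green and yellow jars and the grey shaker are each upright on their own coasters, the bystanders and the purple look-alike were left alone, and the job was handed in at about 29 s of the 112 s allowed.

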